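Seat the handled top tray on its supply box by feel and shut both catches

ROBOT

A 6-joint arm with a two-finger parallel gripper is mounted at the origin on a cart in front of the work surface, level with it; the furniture and walls round the work are solid. World frame = base frame: x ahead of the robot, y to its left, z up, the work surface at z = 0. Lengths are in m, angles in rad, forces in N, time in s.
With the tool pointing down it reaches from about 0.425 to 1.125 m from the base axis. Payload 14.9 kg.
Tool frame: the origin (TCP) lies at the centre of the arm's flange, where the gripper is bolted on; the fingertips stand 191 mm ahead of it and the grasp point (between the pads) lies 172 mm ahead of it; z points along the fingers, y is the line along which they close (so a half turn about z gives the same grasp; the last joint's range is limited). The gripper opens to 91 mm and grips with 3 to 60 N. Pads are 32 mm wide; open, the fingers measure 118 mm over their backs; the gripper's body (76 mm by 178 mm) begins 60 mm behind the grasp point.
Start: joints at [1.265, 0.379, 1.734, -0, 1.028, -0.033], TCP at [0.189, 0.674, 0.405] pointing down, gripper open.
Joint ranges: [-2.77, 2.77], [-0.74, 2.19], [0, 2.66], [-1.06, 4.2], [0.31, 2.87], [-3.08, 3.08]. Speed limits (rad/s): [1.89, 1.89, 2.39, 3.14, 3.14, 3.14].

INTERFACE

Orientations are given as [roll, pitch, yaw] about the fixed x, y, z axes, in that order (R = Rz(yaw) Ry(pitch) Rx(roll)).
In Python, from cell import * gives the robot as it stands. The module is installed in compiled form; this text tells all that it offers.
- The arm moves only by the tool carry_out, never from a script. Its argument "moves" is a list of rows, each an object with "dp": the shift along the tool's x, y, z in mm, a list of three; "roll": the turn about the tool's z in degrees. In form: [{"dp": [tx, ty, tz], "roll": roll}, ...]. A call has 1 to 12 rows; each row shifts and turns the commanded pose from where the row before left it, along the tool's axes as they then stand; what a row does not reach is not made up. A row lasts 1/8 s, in which the tool goes at most 62.5 mm and 10.7 degrees, less where a joint would pass 70% of its speed; a pose out of reach is approached as far as the arm can. A call is refused whole if a number of a shift passes 62.5 or a number of a turn 10.7, either way. A call with a gripper value outside its range is refused whole. "grip" is the finger opening in mm, from 0 to 91.2, set as the call begins (left out, the last holds). The fingers move at their own pace and stop on an object; "newtons" is the grip in N (left out, the last holds). Time passes only in rows, so rows that do not move let the fingers close. It gives the time, the measured TCP pose, the force, the opening and the grip force at its end, in the units of the state.
- observe(): the state, without advancing time (a new reading comes with each control period).
- get_image(name): name is "scene" or "top" or "wrist"; returns (picture, depth): 400x640x3 uint8, red, green, blue; 400x640 float32, m along the optical axis (not along the pixel's ray), 0 where there is no reading.
- get_calibration(name): a dict with "fx", "fy", "cx", "cy" (pixels), "rvec" (rotation vector, rad) and "tvec" (3), from world to camera coordinates, as OpenCV has them; the wrist camera has in their place "mount" (4x4, takes a point from camera to tool coordinates, whose origin is the TCP and whose axes are the flange's). Camera axes: x right, y down, z forward; pixel columns grow to the right and rows downward; lengths in m; the calibration is good to about 2 mm. A picture is of the moment at which its call begins: read the wrist's pose just before it. get_calibration takes no time and is no camera call.
- job_done(): hands the job in; it is judged then, once.
The state is a dict: "t": time; "joint_positions": joint angles; "dq": joint speeds; "effort": joint torques, N m; "tool_pos": TCP position; "ee_rot": TCP orientation; "ft_force": force on the tool from outside, world axes, zero at the start; "wrist_torque": the same for the moment, N m; "grip_width": finger opening in m; "grip_force": force on a finger pad.
Only numpy, scipy, OpenCV 4.12 (cv2) and the standard library are available. Lean on these libraries where they do the work, as an engineer would, in place of code of your own. Each camera call takes 0.05 s, during which the arm holds its last target. There are 200 camera calls.

TASK

Put the supply carrier together so that it is ready to be carried off: lift the top tray by its handle and lower it onto the dark blue bottom box in the desk tray until all four corner lugs have dropped fully into the sockets, then swing both orange end catches up shut over the tray's ledges and let go. It is a close fit and the box does not stand in quite the same spot each time, so feel for it gently and never force or drop the tray. Keep the eraser and the staple box in the tray and leave the rubber stamp and the glue stick alone.

Things in the scene. Friction and masses are not known exactly. Their poses are not given: they have to be found in the camera images.
- desk_tray: charcoal desk tray stuck to the counter, 160 (its x) x 280 (its y) mm, walls 22 to 27 mm high; origin at the centre of its underside, z up. Its large +y compartment holds the bottom box, the other one pens and clips under 35 mm high
- box_place (a point): middle of the large compartment's floor (axes as the desk tray). The bottom box stands here, square to the desk tray, with its middle up to 4 mm off this point in x and in y, differently each time; its true place is not measured. It stands firm on grippy feet
- catch_a (a joint): catch at the +y end of the bottom box. The box: dark blue, open, 116 (x) x 140 (y) x 50 mm high; in each corner, level with the rim, a lighter block with a socket 14.5 mm square, 9 mm deep, centred 45.5 mm (x) and 57.5 mm (y) from its middle. Catch: 0 = shut, upright, lip over the tray's ledge; grows as it leans outward, 0.4 to 0.65 rad at the start
- catch_b (a joint): the same at the -y end. Catches are orange, hinged along x 81 mm from the box's middle and 31 mm above its underside; plate 38 mm wide, top edge 38 mm from the hinge; shut, the outer face is 84 mm from the middle. They stay where left by friction; 1 to 3 N inward near the top shuts one, if the tray is fully down
- top_tray: pale grey tray with a black handle, about 0.3 kg, 116 (its x) x 140 (its y) mm, walls 32 mm high; origin at the centre of its floor's underside, z up. Stands on four lugs; fits the box either way round. Seated, its lugs stand on the socket floors and this origin is 51 mm above box_place; with its lugs on the rim 60 mm. At each end a ledge 44 mm wide sticks out 7 mm, its top 12 mm above the origin
- lug (a point): foot of the lug at the tray's +x +y corner; four square lugs, 13 mm wide, stick down 10 mm, centred 45.5 mm (x) and 57.5 mm (y) from the tray's middle: 0.75 mm of play all round in the sockets
- grip (a point): middle of the tray's handle bar, 70 mm above the tray's origin; the bar runs along the tray's y, 106 mm long, 18 mm wide (x), 16 mm high, on two posts 44 mm either side of the middle; free to grip across its width between the posts; the low walls below it are 27 mm high
- eraser: small grey and white eraser 21x48x12 mm lying loose in one compartment of the tray; origin at the centre of its underside
- staple_box: small white and blue cardboard box of staples 30x46x16 mm lying loose in another compartment of the tray; origin at the centre of its underside
- rubber_stamp: brown wooden rubber stamp 20x48x65 mm standing on the closed dark red stamp pad at the right end of the counter, a bystander; origin at the centre of its underside
- glue_stick: white glue stick with grey cap, 26 mm across and 88 mm high, standing behind the desk tray, a bystander; origin at the centre of its underside
There are look-alikes about, which are no part of the job. What is shaped like the eraser but green is not meant.

How it is judged:
On the way:
1. the tray is fully down on the bottom box with its lugs in the sockets (z of top_tray in the frame of box_place between 0.047 and 0.053 m and horizontal distance between top_tray and box_place below 0.014 m and angle between the y axis of top_tray and the y axis of desk_tray, either way round below 0.05 rad and angle between top_tray's own z axis and vertical below 0.03 rad), for 0.2 s.
At the end, for the whole second after the job is handed in: the tray rests level (0.03 rad) and fully down (within 2 mm) on the bottom box in the desk tray's large compartment, both catches are shut to under 0.1 rad, the eraser and the staple box still lie in the tray, all at rest and let go (all of step 1 and value of joint each of catch_a, catch_b below 0.1 rad and linear speed of top_tray below 0.01 m/s and distance between each of eraser, staple_box and top_tray below 0.08 m and z of each of eraser, staple_box in the frame of top_tray above 0 m); the robot touches nothing.
It fails at once if the tray is pressed, forced or dropped on the bottom box or the desk tray with over 40 N (contact force between top_tray and desk_tray above 40 N).
It fails at once if the fingers press on the bottom box, its catches or the desk tray with over 30 N (contact force between the fingers and desk_tray above 30 N).
It fails at once if the rubber stamp or the glue stick is pushed more than 30 mm or knocked over (distance of any of rubber_stamp, glue_stick from where it was at the start of the episode above 0.03 m or angle between any of rubber_stamp, glue_stick's own z axis and vertical above 0.5 rad).
It also fails if it takes over 72 s, if anything falls off the work surface, if the arm or the gripper's body presses on something with over 40 N, if the wrist force passes 120 N, or if a joint passes its speed limit or range.

## Working session

There is one attempt and no reset: what is moved stays moved. The work goes in short steps, Python scripts to look and compute and a tool call to move; the robot and the scene stay as the last step left them, time stands still between calls to the robot, and variables do not carry over. Pictures are saved under pics/ and viewed, at most 10 in all, crops included, and the job is handed in when it is done.

Besides the shell and the picture viewer there is one more tool, called after "Call:" in YAML: its name, and indented under it one key for each argument. carry_out: Moves the arm, as the interface text tells. Its arguments: {"type":"object","properties":{"moves":{"type":"array"},"grip":{"type":"number"},"newtons":{"type":"number"}},"required":["moves"]}

```bash
mkdir -p pics; cat > h.py <<'E'
from cell import *
import numpy as np, cv2
def save(n,im): cv2.imwrite('pics/'+n+'.png',im[:,:,::-1])
def cam(name,o=None):
    c=get_calibration(name)
    K=np.array([[c['fx'],0,c['cx']],[0,c['fy'],c['cy']],[0,0,1]])
    if 'mount' in c:
        from scipy.spatial.transform import Rotation as R
        o=o or observe(); T=np.eye(4)
        r=np.array(o['ee_rot']); T[:3,:3]=R.from_euler('xyz',r).as_matrix() if r.size==3 else r.reshape(3,3)
        T[:3,3]=o['tool_pos']; W=T@np.array(c['mount'])
        return K,W[:3,:3],W[:3,3]
    Rm=cv2.Rodrigues(np.array(c['rvec'],float))[0]
    return K,Rm.T,-Rm.T@np.array(c['tvec'],float).ravel()
def ray(C,uv,z):
    K,R,p=C; uv=np.atleast_2d(np.array(uv,float))
    d=(R@np.linalg.inv(K)@np.c_[uv,np.ones(len(uv))].T).T
    return p+d*((z-p[2])/d[:,2])[:,None]
def cloud(C,D):
    K,R,p=C; v,u=np.indices(D.shape)
    X=np.stack([(u-K[0,2])/K[0,0]*D,(v-K[1,2])/K[1,1]*D,D],-1)
    return X@R.T+p
E
python3 - <<'E'
from h import *
print(observe())
for n in('scene','top'):
    im,d=get_image(n); save(n,im); np.save(n+'.npy',d); print(n,cam(n)[2])
print(get_calibration('wrist'))
E
```

```text
{'t': 0.0, 'joint_positions': array([ 1.26472543e+00,  3.79394921e-01,  1.73477380e+00, -3.58264705e-05,
        1.02849859e+00, -3.32898194e-02]), 'dq': array([-0.00212064, -0.00035646,  0.00111825,  0.00072856, -0.00063546,
        0.00019141]), 'effort': array([-4.82743359e-03, -7.63742352e+01, -4.34350920e+01,  6.49674819e-02,
        4.23141662e-02, -8.55292592e-05]), 'tool_pos': array([0.18853205, 0.67393906, 0.40410114]), 'ee_rot': array([-3.14051757e+00, -5.11914793e-06,  2.86883008e+00]), 'ft_force': array([-0.10906529, -0.89267449,  0.02033278]), 'wrist_torque': array([-0.00847393,  0.00122356, -0.03945678]), 'grip_force': 0.0, 'grip_width': 0.09086692443970534}
scene [-0.39631762 -0.56653595  0.55040106]
top [ 0.3610675  -0.1103763   1.18510514]
{'fx': 292.0625480714786, 'fy': 292.0625480714786, 'cx': 319.758568089186, 'cy': 197.5454559173154, 'mount': array([[ 1.35906711e-04, -9.58405757e-01, -2.85409158e-01,
         8.08200995e-02],
       [ 9.99999914e-01,  2.42035901e-04, -3.36576101e-04,
        -1.44863796e-05],
       [ 3.91655736e-04, -2.85409087e-01,  9.58405707e-01,
         1.88120124e-02],
       [ 0.00000000e+00,  0.00000000e+00,  0.00000000e+00,
         1.00000000e+00]])}
```

View pics/top.png

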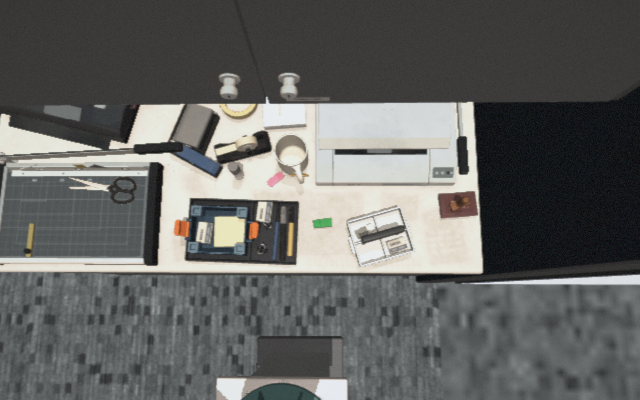

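View pics/scene.png

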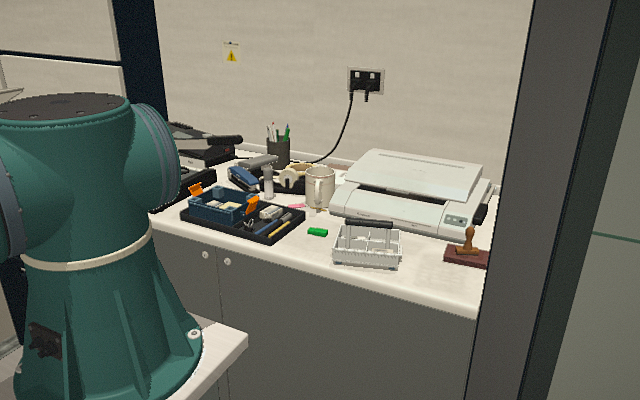

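Look-alikes: the top tray is at top-px (380,237). The green block at (322,223) and the pink one at (278,179) are not the eraser. The desk tray with the blue box is at (242,231), with orange catches at (182,228) and (254,230). The glue stick is at (236,170) and the stamp at (458,203). I choose the grey tray with the black handle.

```bash
python3 - <<'E'
from h import *
im=cv2.imread('pics/top.png');d=np.load('top.npy');C=cam('top');P=cloud(C,d)
hsv=cv2.cvtColor(im,cv2.COLOR_BGR2HSV)
def rep(n,m,z=None):
    v,u=np.nonzero(m); 
    if z is None: X=P[v,u]
    else: X=ray(C,np.c_[u,v],z)
    r=cv2.minAreaRect((X[:,:2]*1000).astype(np.float32)); print(n,len(u),'medz',np.median(P[v,u][:,2]).round(4),'rect',np.round(r[0],1),np.round(r[1],1),round(r[2],2))
box=lambda a,b,c,e:(lambda M:(M.__setitem__((slice(b,e),slice(a,c)),True),M)[1])(np.zeros(d.shape,bool))
z=P[:,:,2]
rep('handle',box(345,215,415,260)&(im.max(2)<60)&(z>.065),.088)
rep('traybody',box(335,195,425,275)&(z>.012)&(z<.06))
rep('desk',box(176,188,306,272)&(im.max(2)<75)&(z<.05)&(z>.01),.025)
blue=(hsv[...,0]>95)&(hsv[...,0]<115)&(hsv[...,1]>90)
rep('blue',box(184,195,250,258)&blue&(z>.04),.055)
org=(hsv[...,0]<18)&(hsv[...,1]>170)
rep('orgA',box(165,210,200,245)&org);rep('orgB',box(240,210,266,245)&org)
rep('stamp',box(450,190,470,215)&(z>.06));rep('glue',box(225,155,248,182)&(z>.06))
c=im[190:275,160:430];cv2.imwrite('pics/c.png',cv2.resize(c,None,fx=2.9,fy=2.9,interpolation=cv2.INTER_CUBIC))
E
```

```text
handle 7 medz 0.0862 rect [ 494.7 -224.2] [ 1.9 59.4] 16.41
traybody 2327 medz 0.018 rect [ 494.  -244.3] [119.3 154.4] 16.03
desk 1177 medz 0.0203 rect [508.7 101.7] [276.1 157.2] 88.15
blue 14 medz 0.0455 rect [507.4 175.2] [112.2  97.3] 0.47
orgA 163 medz 0.0509 rect [511.7 246.3] [21.6 34.5] 83.79
orgB 111 medz 0.0697 rect [505.3  68.2] [23.4 37.4] 87.37
stamp 65 medz 0.0774 rect [ 468.4 -284.9] [ 19.1 409.3] 34.27
glue 125 medz 0.088 rect [519.6   4.1] [390.4  25.6] 39.59
```

View pics/c.png

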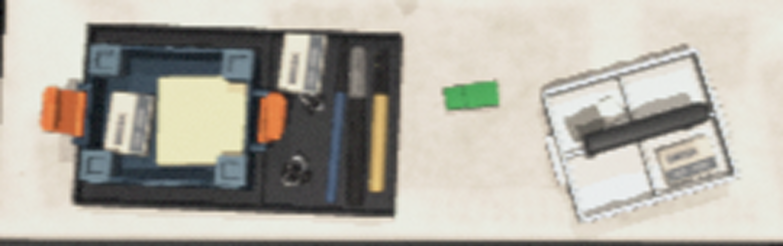

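The crop confirms it: the tray's handle is at crop-px (645,128). The eraser and the staple box are both in the tray, and the box with its four sockets stands in the left compartment. I'm setting out towards the tray.

Call:
carry_out:
  moves:
    - {"dp": [-44.4, -30.7, 0], "roll": 0}
    - {"dp": [-44.4, -30.7, 0], "roll": 0}
    - {"dp": [-44.4, -30.7, 0], "roll": 0}
    - {"dp": [-44.4, -30.7, 0], "roll": 0}
    - {"dp": [-44.4, -30.7, 0], "roll": 0}
    - {"dp": [-44.4, -30.7, 0], "roll": 0}
    - {"dp": [-44.4, -30.7, 0], "roll": 0}
    - {"dp": [-44.4, -30.7, 0], "roll": 0}
    - {"dp": [-44.4, -30.7, 0], "roll": 0}
  grip: 60

```text
t: 1.23
tool_pos: [0.4998, 0.2988, 0.4046]
ee_rot: [-3.142, -0.0, 2.869]
ft_force: [0.7, 0.3, -0.3]
grip_width: 0.06
grip_force: 0.0
```

Call:
carry_out:
  moves:
    - {"dp": [-12.8, -47.8, 0], "roll": 0}
    - {"dp": [-12.8, -47.8, 0], "roll": 0}
    - {"dp": [-12.8, -47.8, 0], "roll": 0}
    - {"dp": [-12.8, -47.8, 0], "roll": 0}
    - {"dp": [-12.8, -47.8, 0], "roll": 0}
    - {"dp": [-12.8, -47.8, 0], "roll": 0}
    - {"dp": [-12.8, -47.8, 0], "roll": 0}
    - {"dp": [-12.8, -47.8, 0], "roll": 0}
    - {"dp": [-12.8, -47.8, 0], "roll": 0}
    - {"dp": [-12.8, -47.8, 0], "roll": 0}
    - {"dp": [-12.8, -47.8, 0], "roll": 0}

```text
t: 2.6
tool_pos: [0.4925, -0.2456, 0.4046]
ee_rot: [3.142, -0.0, 2.869]
ft_force: [-0.1, -0.1, -0.4]
grip_width: 0.0598
grip_force: 0.0
```

Call:
carry_out:
  moves:
    - {"dp": [0, 0, 0], "roll": 9.7}
    - {"dp": [0, 0, 0], "roll": 9.7}
    - {"dp": [0, 0, 0], "roll": 9.7}
    - {"dp": [0, 0, 0], "roll": 9.7}
    - {"dp": [0, 0, 0], "roll": 9.7}
    - {"dp": [0, 0, 0], "roll": 9.7}
    - {"dp": [0, 0, 0], "roll": 0}
    - {"dp": [0, 0, 0], "roll": 0}

```text
t: 3.6
tool_pos: [0.4929, -0.2439, 0.4046]
ee_rot: [-3.141, -0.0, 1.857]
ft_force: [-1.1, -0.0, 0.6]
grip_width: 0.0603
grip_force: 0.0
```

```bash
python3 - <<'E'
from h import *
o=observe();im,d=get_image('wrist');save('w1',im);C=cam('wrist',o);P=cloud(C,d);z=P[...,2]
near=(np.hypot(P[...,0]-.494,P[...,1]+.244)<.1)&(d>.05)
m=near&(z>.078)&(z<.1)&(im.max(2)<80)
X=ray(C,np.argwhere(m)[:,::-1],.088)*1000
print(len(X),np.median(z[m]),cv2.minAreaRect(X[:,:2].astype(np.float32)),X.mean(0))
m=near&(z>.03)&(z<.055)
X=P[m]*1000;print(len(X),cv2.minAreaRect(X[:,:2].astype(np.float32)))
E
```

```text
1455 0.08878065617219238 ((493.6037902832031, -241.77334594726562), (16.790218353271484, 103.40103149414062), 16.023195266723633) [ 493.20721933 -239.82062834   88.        ]
3017 ((493.960205078125, -243.89163208007812), (119.5711669921875, 139.92861938476562), 16.22931671142578)
```

View pics/w1.png

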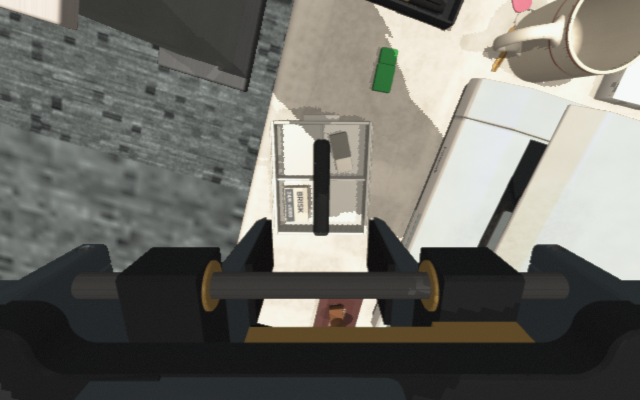

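The wrist view shows the tray at px (322,180) with the bar centred between the fingers. I'm descending to grip it.

Call:
carry_out:
  moves:
    - {"dp": [0, 0.7, 38], "roll": 0}
    - {"dp": [0, 0, 38], "roll": 0}
    - {"dp": [0, 0, 38], "roll": 0}
    - {"dp": [0, 0, 20], "roll": 0}
    - {"dp": [0, 0, 12], "roll": 0}
    - {"dp": [0, 0, 6.5], "roll": 0}
    - {"dp": [0, 0, 0], "roll": 0}

```text
t: 4.53
tool_pos: [0.4938, -0.2438, 0.2526]
ee_rot: [3.141, 0.0, 1.853]
ft_force: [-0.9, -0.3, -0.2]
grip_width: 0.0601
grip_force: 0.0
```

Call:
carry_out:
  moves:
    - {"dp": [0, 0, 0], "roll": 0}
    - {"dp": [0, 0, 0], "roll": 0}
    - {"dp": [0, 0, 0], "roll": 0}
    - {"dp": [0, 0, 0], "roll": 0}
    - {"dp": [0, 0, 0], "roll": 0}
    - {"dp": [0, 0, 0], "roll": 0}
  grip: 10
  newtons: 40

```text
t: 5.28
tool_pos: [0.4937, -0.2437, 0.2523]
ee_rot: [3.141, 0.0, 1.853]
ft_force: [1.7, 1.3, 0.1]
grip_width: 0.0178
grip_force: 40.0
```

Call:
carry_out:
  moves:
    - {"dp": [0, 0, -6], "roll": 0}
    - {"dp": [0, 0, -15], "roll": 0}
    - {"dp": [0, 0, -30], "roll": 0}
    - {"dp": [0, 0, -40], "roll": 0}
    - {"dp": [0, 0, -30], "roll": 0}
    - {"dp": [0, 0, -10], "roll": 0}
    - {"dp": [0, 0, 0], "roll": 0}
    - {"dp": [0, 0, 0], "roll": 0}

```text
t: 6.28
tool_pos: [0.4932, -0.2435, 0.382]
ee_rot: [-3.14, -0.001, 1.853]
ft_force: [-0.5, 0.2, -3.8]
grip_width: 0.0177
grip_force: 40.0
```

Call:
carry_out:
  moves:
    - {"dp": [0, 0, -10], "roll": 4}
    - {"dp": [0, 0, -15], "roll": 7}
    - {"dp": [0, 0, -15], "roll": 7}
    - {"dp": [12, 0, -15], "roll": 0}
    - {"dp": [25, 1, -15], "roll": 0}
    - {"dp": [37, 1, -15], "roll": 0}
    - {"dp": [42, 1, -15], "roll": 0}
    - {"dp": [42, 1, -10], "roll": 0}
    - {"dp": [42, 1, -8], "roll": 0}
    - {"dp": [37, 0.5, 0], "roll": 0}
    - {"dp": [25, 0, 0], "roll": 0}
    - {"dp": [12, 0, 0], "roll": 0}

```text
t: 7.78
tool_pos: [0.5075, 0.0315, 0.5008]
ee_rot: [-3.141, -0.0, 1.543]
ft_force: [-0.6, -0.1, -3.8]
grip_width: 0.0178
grip_force: 40.0
```

Call:
carry_out:
  moves:
    - {"dp": [0, 0, 0], "roll": 0}
    - {"dp": [0, 0, 0], "roll": 0}
    - {"dp": [0, 0, 0], "roll": 0}

```text
t: 8.15
tool_pos: [0.5078, 0.0293, 0.5012]
ee_rot: [-3.141, 0.0, 1.538]
ft_force: [-0.8, 0.6, -3.7]
grip_width: 0.0176
grip_force: 40.0
```

```bash
python3 - <<'E'
from h import *
o=observe();im,d=get_image('wrist');save('w2',im);np.save('w2.npy',d);print(o['tool_pos'],o['ee_rot'])
E
```

```text
[0.50783518 0.0292928  0.50117477] [-3.14146465e+00  1.19586242e-04  1.53820863e+00]
```

View pics/w2.png

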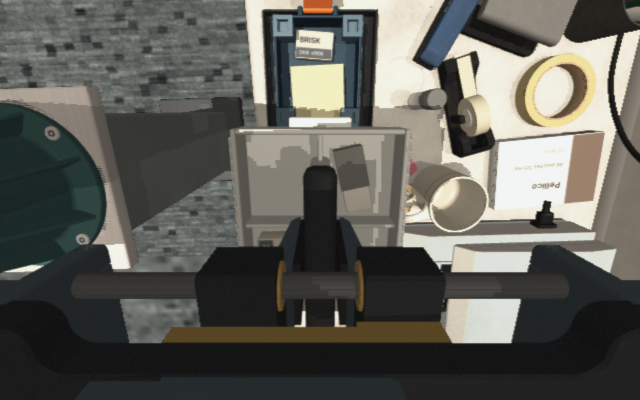

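The box's +y sockets are at px (284,25) and (350,25), with the orange catch at (318,5). The held tray is at px (320,190) with its contents in place. Now I'll measure the box and the in-hand tray.

```bash
cat > m.py <<'E'
from h import *
import sys
def run(n,im,d,o):
    C=cam('wrist',o);P=cloud(C,d);z=P[...,2]
    hsv=cv2.cvtColor(im,cv2.COLOR_RGB2HSV)
    near=(np.abs(P[...,0]-.507)<.09)&(np.abs(P[...,1]-.175)<.1)&(d>.05)&(z<.08)
    lb=near&(hsv[...,0]>92)&(hsv[...,0]<118)&(hsv[...,1]>50)
    rim=lb&(z>.043)
    print('rim z',np.median(z[rim]),rim.sum())
    zr=np.median(z[rim])
    big=(lb&(hsv[...,2]>85)).astype(np.uint8)
    nn,L,S,cc=cv2.connectedComponentsWithStats(big)
    for i in range(1,nn):
        if S[i,4]>60:
            X=ray(C,np.argwhere(L==i)[:,::-1],zr)*1000
            r=cv2.minAreaRect(X[:,:2].astype(np.float32));print('blk',S[i],np.round(r[0],1),np.round(r[1],1),round(r[2],1))
    X=ray(C,np.argwhere(rim)[:,::-1],zr)*1000
    lo=np.percentile(X[:,:2],[.5,99.5],axis=0);print('rim extents',lo.round(1).tolist())
    h=(d>.05)&(z>.15)
    t=np.array(o['tool_pos']);zr2=t[2]-.242+.032
    h&=np.abs(z-zr2)<.012
    h&=(np.abs(P[...,0]-t[0])<.075)&(np.abs(P[...,1]-t[1])<.085)
    X=P[h]*1000
    # side walls: fit lines
    for s in(-1,1):
        W=X[(s*(X[:,0]-t[0]*1000)>50)&(np.abs(X[:,1]-t[1]*1000-20)<45)]
        f=np.polyfit(W[:,1]-t[1]*1000,W[:,0],1);print('wall',s,len(W),'x at tcp',f[1],'yaw',-np.degrees(f[0]))
    W=X[(X[:,1]-t[1]*1000>60)&(np.abs(X[:,0]-t[0]*1000)<50)];f=np.polyfit(W[:,0]-t[0]*1000,W[:,1],1);print('end wall y-tcp',f[1]-t[1]*1000,'yaw',np.degrees(f[0]),'z',np.median(W[:,2]),zr2)
    # desk walls
    dk=(d>.05)&(z>.012)&(z<.035)&(im.max(2)<90)&(np.abs(P[...,0]-.507)<.1)&(np.abs(P[...,1]-.18)<.09)
    X=P[dk]*1000
    for s in(-1,1):
        W=X[s*(X[:,0]-507)>66]
        if len(W)>20:f=np.polyfit(W[:,1]-175,W[:,0],1);print('desk',s,len(W),f[1],'yaw',-np.degrees(f[0]))
    return C,P
if __name__=='__main__':
    o=observe();im=cv2.imread('pics/w2.png')[:,:,::-1].copy();d=np.load('w2.npy');run('w2',im,d,o)
    cv2.imwrite('pics/w2c.png',cv2.resize(im[0:150,240:400,::-1],None,fx=4,fy=4,interpolation=cv2.INTER_CUBIC))
E
python3 m.py
```

```text
rim z 0.053273019624989815 1445
blk [346  15  13  17  64] [556.2 217.7] [15.6 18.7] 0.3
blk [303  28  51  79 765] [540.4 175.1] [ 44.2 116.2] 30.2
blk [357  35   5  72 140] [565.7 159. ] [89.1  3.4] 88.2
blk [273  36   4  52  94] [452.1 174.6] [62.9  3.1] 87.8
blk [288  43  37  23 223] [494.5 184.2] [47.4 26.8] 1.1
blk [342 109  17  16  81] [553.3 100.6] [20.5 23. ] 88.1
rim extents [[448.7, 91.7], [569.2, 229.3]]
wall -1 1300 x at tcp 452.25348307938935 yaw -1.49519651359386
wall 1 1365 x at tcp 563.4379674283349 yaw -2.045719062193239
end wall y-tcp 68.1241591385286 yaw -1.8882164725865844 z 291.6750398411222 0.2912031141430058
desk -1 271 434.3114009433426 yaw -2.322724362093866
desk 1 473 588.1964299677151 yaw 0.08641198576972489
```

View pics/w2c.png

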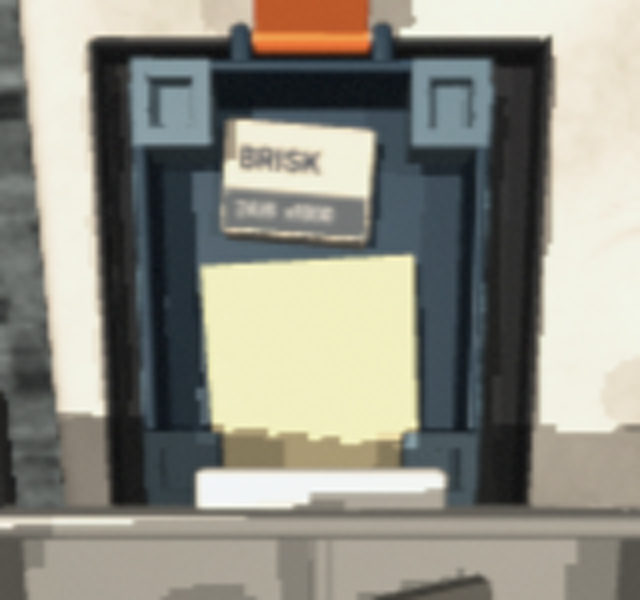

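```bash
cat > a.py <<'E'
from h import *
o=observe();C=cam('wrist',o)
q=lambda l:ray(C,[((x+.5)/4-.5+240,(y+.5)/4-.5) for x,y in l],.0535)[:,:2]*1000
n=['TLouter','TRouter','sockL','sockR','TLblk inner bot','TRblk inner bot','BLblk top','BRblk top','L edge low','R edge low']
X=q([(131,60),(491,60),(170.5,101.5),(451.5,101.5),(180,147),(450,147),(180,430),(445,430),(144,480),(481,480)])
for a,b in zip(n,X):print(a,b.round(1))
E
python3 a.py
```

```text
TLouter [453.4 230.8]
TRouter [569.5 227. ]
sockL [465.3 218.5]
sockR [556.8 215.5]
TLblk inner bot [467.5 205.1]
TRblk inner bot [556.3 202.2]
BLblk top [461.6 116.3]
BRblk top [554.5 113.3]
L edge low [447.7  99.8]
R edge low [567.2  95.9]
```

Box centre is about (509.3, 159.2) mm, yaw -1.87°. The on-rim TCP height is about 306 mm and the seated one about 297 mm. I'm carrying the tray over and lowering it short of contact.

Call:
carry_out:
  moves:
    - {"dp": [6, 0, 0], "roll": 0}
    - {"dp": [14, 0, 0], "roll": 0}
    - {"dp": [25, -0.7, 0], "roll": 0}
    - {"dp": [30, -1, 0], "roll": 0}
    - {"dp": [28, -1, 0], "roll": 0}
    - {"dp": [18, 0, 0], "roll": 0}
    - {"dp": [9, 0, 0], "roll": 0}
    - {"dp": [0, 0, 10], "roll": 0}
    - {"dp": [0, 0, 30], "roll": 0}
    - {"dp": [0, 0, 40], "roll": 0}
    - {"dp": [0, 0, 40], "roll": 0}
    - {"dp": [0, 0, 25], "roll": 0}

```text
t: 9.7
tool_pos: [0.5087, 0.159, 0.3538]
ee_rot: [-3.139, 0.001, 1.538]
ft_force: [0.3, 0.7, -4.2]
grip_width: 0.0177
grip_force: 40.0
```

Call:
carry_out:
  moves:
    - {"dp": [0, 0, 14], "roll": 0}
    - {"dp": [0, 0, 7], "roll": 0}
    - {"dp": [0, 0, 4], "roll": 0}
    - {"dp": [0, 0, 0], "roll": 0}
    - {"dp": [0, 0, 0], "roll": 0}
    - {"dp": [0, 0, 0], "roll": 0}

```text
t: 10.45
tool_pos: [0.5094, 0.16, 0.3316]
ee_rot: [3.141, -0.0, 1.539]
ft_force: [0.7, 0.1, -4.4]
grip_width: 0.0179
grip_force: 40.0
```

```bash
python3 - <<'E'
from h import *
o=observe();print(o['tool_pos'],o['ee_rot'],o['ft_force'])
im,d=get_image('wrist');save('w3',im)
im,d=get_image('top');save('t3',im);cv2.imwrite('pics/t3c.png',cv2.resize(im[190:275,165:310,::-1],None,fx=5,fy=5,interpolation=cv2.INTER_CUBIC))
E
```

```text
[0.50937426 0.16003318 0.3316474 ] [ 3.14092549e+00 -1.73489441e-04  1.53891382e+00] [ 0.67794285  0.07618873 -4.44347435]
```

View pics/w3.png

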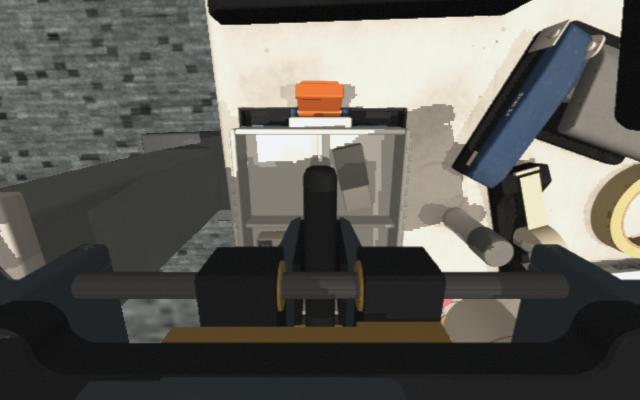

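The tray is above the box, with the catch clear at px (318,100). I'm lowering it gently.

Call:
carry_out:
  moves:
    - {"dp": [-0.7, 0, 8], "roll": 0}
    - {"dp": [0, 0, 7], "roll": 0}
    - {"dp": [0, 0, 4], "roll": 0}
    - {"dp": [0, 0, 2], "roll": 0}
    - {"dp": [0, 0, 0], "roll": 0}
    - {"dp": [0, 0, 0], "roll": 0}

```text
t: 11.3
tool_pos: [0.5094, 0.1593, 0.3104]
ee_rot: [3.141, -0.0, 1.539]
ft_force: [0.2, 0.4, -2.9]
grip_width: 0.0178
grip_force: 40.0
```

Call:
carry_out:
  moves:
    - {"dp": [0, 0, 1], "roll": 0}
    - {"dp": [0, 0, 1], "roll": 0}
    - {"dp": [0, 0, 1], "roll": 0}
    - {"dp": [0, 0, 1], "roll": 0}
    - {"dp": [0, 0, 0], "roll": 0}
    - {"dp": [0, 0, 0], "roll": 0}

```text
t: 12.05
tool_pos: [0.5093, 0.1593, 0.3062]
ee_rot: [-3.142, 0.0, 1.539]
ft_force: [0.3, 0.3, -3.7]
grip_width: 0.0178
grip_force: 40.0
```

Call:
carry_out:
  moves:
    - {"dp": [0, 0, 0.7], "roll": 0}
    - {"dp": [0, 0, 0.7], "roll": 0}
    - {"dp": [0, 0, 0], "roll": 0}
    - {"dp": [0, 0, 0], "roll": 0}

```text
t: 12.55
tool_pos: [0.5093, 0.1593, 0.3048]
ee_rot: [-3.142, 0.0, 1.539]
ft_force: [0.1, 0.8, -4.6]
grip_width: 0.0177
grip_force: 40.0
```

Call:
carry_out:
  moves:
    - {"dp": [0, 0, 0.7], "roll": 0}
    - {"dp": [0, 0, 0], "roll": 0}
    - {"dp": [0, 0, 0], "roll": 0}
    - {"dp": [0, 0, 0], "roll": 0}

```text
t: 13.05
tool_pos: [0.5093, 0.1593, 0.3042]
ee_rot: [3.142, -0.0, 1.539]
ft_force: [0.0, -0.5, -3.9]
grip_width: 0.0178
grip_force: 40.0
```

Call:
carry_out:
  moves:
    - {"dp": [0, 0, 0.7], "roll": 0}
    - {"dp": [0, 0, 0.3], "roll": 0}
    - {"dp": [0, 0, 0], "roll": 0}
    - {"dp": [0, 0, 0], "roll": 0}

```text
t: 13.55
tool_pos: [0.5093, 0.1593, 0.3031]
ee_rot: [-3.142, 0.0, 1.539]
ft_force: [-0.4, -0.1, -3.6]
grip_width: 0.0181
grip_force: 40.0
```

Call:
carry_out:
  moves:
    - {"dp": [0, 0, 0.7], "roll": 0}
    - {"dp": [0, 0, 0], "roll": 0}
    - {"dp": [0, 0, 0], "roll": 0}

```text
t: 13.92
tool_pos: [0.5093, 0.1593, 0.3024]
ee_rot: [-3.142, 0.0, 1.539]
ft_force: [-0.2, -0.1, -3.4]
grip_width: 0.018
grip_force: 40.0
```

Call:
carry_out:
  moves:
    - {"dp": [0, 0, 0.7], "roll": 0}
    - {"dp": [0, 0, 0.5], "roll": 0}
    - {"dp": [0, 0, 0], "roll": 0}

```text
t: 14.3
tool_pos: [0.5093, 0.1593, 0.3012]
ee_rot: [-3.142, 0.0, 1.539]
ft_force: [-0.4, -0.0, -4.6]
grip_width: 0.0175
grip_force: 40.0
```

Call:
carry_out:
  moves:
    - {"dp": [0, 0, 0.7], "roll": 0}
    - {"dp": [0, 0, 0.5], "roll": 0}
    - {"dp": [0, 0, 0], "roll": 0}

```text
t: 14.68
tool_pos: [0.5093, 0.1593, 0.3]
ee_rot: [-3.142, 0.0, 1.539]
ft_force: [0.5, 0.7, -3.9]
grip_width: 0.018
grip_force: 40.0
```

Call:
carry_out:
  moves:
    - {"dp": [0, 0, 0.7], "roll": 0}
    - {"dp": [0, 0, 0.5], "roll": 0}
    - {"dp": [0, 0, 0], "roll": 0}

```text
t: 15.05
tool_pos: [0.5092, 0.1593, 0.2988]
ee_rot: [-3.141, 0.0, 1.539]
ft_force: [1.0, 0.3, -4.2]
grip_width: 0.0175
grip_force: 40.0
```

Well below the rim height with no contact force, so the lugs are in the sockets. I'll keep going to the floor.

Call:
carry_out:
  moves:
    - {"dp": [0, 0, 0.6], "roll": 0}
    - {"dp": [0, 0, 0.4], "roll": 0}
    - {"dp": [0, 0, 0], "roll": 0}

```text
t: 15.42
tool_pos: [0.5092, 0.1593, 0.2978]
ee_rot: [-3.141, 0.0, 1.539]
ft_force: [-0.5, -0.7, -4.5]
grip_width: 0.0178
grip_force: 40.0
```

Call:
carry_out:
  moves:
    - {"dp": [0, 0, 0.6], "roll": 0}
    - {"dp": [0, 0, 0], "roll": 0}
    - {"dp": [0, 0, 0], "roll": 0}

```text
t: 15.8
tool_pos: [0.5093, 0.1593, 0.2972]
ee_rot: [-3.142, 0.0, 1.539]
ft_force: [0.7, -0.2, -4.0]
grip_width: 0.0184
grip_force: 40.0
```

Call:
carry_out:
  moves:
    - {"dp": [0, 0, 0.5], "roll": 0}
    - {"dp": [0, 0, 0], "roll": 0}
    - {"dp": [0, 0, 0], "roll": 0}

```text
t: 16.18
tool_pos: [0.5093, 0.1593, 0.2967]
ee_rot: [-3.142, 0.0, 1.539]
ft_force: [-0.2, -0.7, -4.3]
grip_width: 0.0177
grip_force: 40.0
```

Call:
carry_out:
  moves:
    - {"dp": [0, 0, 0.5], "roll": 0}
    - {"dp": [0, 0, 0], "roll": 0}
    - {"dp": [0, 0, 0], "roll": 0}

```text
t: 16.55
tool_pos: [0.5094, 0.1593, 0.2964]
ee_rot: [3.141, -0.0, 1.539]
ft_force: [-0.7, 0.2, 0.9]
grip_width: 0.0176
grip_force: 40.0
```

Call:
carry_out:
  moves:
    - {"dp": [0, 0, 0.5], "roll": 0}
    - {"dp": [0, 0, 0], "roll": 0}
    - {"dp": [0, 0, 0], "roll": 0}

```text
t: 16.92
tool_pos: [0.5095, 0.1594, 0.2964]
ee_rot: [3.141, -0.0, 1.539]
ft_force: [-3.6, -0.4, 9.7]
grip_width: 0.0178
grip_force: 40.0
```

Call:
carry_out:
  moves:
    - {"dp": [0, 0, 0.5], "roll": 0}
    - {"dp": [0, 0, 0], "roll": 0}
    - {"dp": [0, 0, 0], "roll": 0}

```text
t: 17.3
tool_pos: [0.5097, 0.1594, 0.2963]
ee_rot: [3.141, -0.0, 1.539]
ft_force: [-5.7, -1.7, 18.4]
grip_width: 0.0178
grip_force: 40.0
```

Contact came at TCP z 296.4 mm, about where seating was expected, so the tray is down. I'll ease off, let go and look.

Call:
carry_out:
  moves:
    - {"dp": [0, 0, -1.0], "roll": 0}
    - {"dp": [0, 0, 0], "roll": 0}

```text
t: 17.55
tool_pos: [0.5094, 0.1593, 0.2964]
ee_rot: [3.141, -0.0, 1.539]
ft_force: [-1.3, -0.4, 3.9]
grip_width: 0.0179
grip_force: 40.0
```

Call:
carry_out:
  moves:
    - {"dp": [0, 0, 0], "roll": 0}
    - {"dp": [0, 0, 0], "roll": 0}
    - {"dp": [0, 0, 0], "roll": 0}
    - {"dp": [0, 0, 0], "roll": 0}
    - {"dp": [0, 0, -10], "roll": 0}
    - {"dp": [0, 0, -30], "roll": 0}
    - {"dp": [0, 0, -40], "roll": 0}
    - {"dp": [0, 0, -20], "roll": 0}
    - {"dp": [0, 0, 0], "roll": 0}
    - {"dp": [0, 0, 0], "roll": 0}
  grip: 50

```text
t: 18.8
tool_pos: [0.509, 0.1592, 0.3957]
ee_rot: [-3.141, 0.0, 1.539]
ft_force: [-0.0, 0.0, -0.2]
grip_width: 0.05
grip_force: 0.0
```

```bash
python3 - <<'E'
from h import *
o=observe();im,d=get_image('wrist');save('w4',im);print(o['tool_pos'])
C=cam('wrist',o);P=cloud(C,d);Z=P[...,2];ok=d>.05
hsv=cv2.cvtColor(im,cv2.COLOR_RGB2HSV)
org=ok&(hsv[...,0]<18)&(hsv[...,1]>170)&(Z<.09)
X=P[org&(P[...,1]>.2)]*1000;print('orgA',len(X),X.min(0).round(1),X.max(0).round(1))
for y in range(240,360,10):
    m=ok&(np.abs(P[...,1]*1000-y)<5)&(np.abs(P[...,0]-.512)<.1)
    if m.sum():print(y,m.sum(),np.percentile(Z[m],[50,98]).round(3))
t,dt=get_image('top');Pt=cloud(cam('top'),dt);h=cv2.cvtColor(t,cv2.COLOR_RGB2HSV)
for y in range(250,400,10):
    m=(dt>0)&(np.abs(Pt[...,1]*1000-y)<5)&(np.abs(Pt[...,0]-.512)<.1)
    if m.sum():print('top',y,m.sum(),np.percentile(Pt[...,2][m],[50,98]).round(3))
org=(h[...,0]<18)&(h[...,1]>170)&(Pt[...,2]>.02)&(Pt[...,2]<.1)&(abs(Pt[...,0]-.51)<.05)&(Pt[...,1]>0)&(Pt[...,1]<.13)
X=Pt[org]*1000;print('orgB',len(X),X.min(0).round(1),X.max(0).round(1))
# tray rim heights by quadrant
c=np.array([.5094,.1593])
for sx in(-1,1):
  for sy in(-1,1):
    for nm,PP,dd in(('w',P,d),('t',Pt,dt)):
        m=(dd>.05)&(sx*(PP[...,0]-c[0])>.03)&(sx*(PP[...,0]-c[0])<.06)&(sy*(PP[...,1]-c[1])>.03)&(sy*(PP[...,1]-c[1])<.072)&(PP[...,2]>.078)&(PP[...,2]<.11)
        if m.sum()>5:print(nm,sx,sy,m.sum(),np.median(PP[...,2][m]).round(4))
E
```

```text
[0.50898786 0.15920064 0.395692  ]
orgA 932 [492.7 236.4   3.9] [532.6 262.8  73.6]
240 1457 [0.006 0.067]
250 1473 [0.002 0.072]
260 1433 [0.002 0.071]
270 1355 [0.001 0.003]
280 1500 [0.001 0.003]
290 1541 [0.001 0.003]
300 1579 [0.001 0.003]
310 1619 [0.001 0.003]
320 4084 [0.033 0.053]
330 2224 [0.052 0.054]
340 1572 [0.052 0.054]
350 138 [0.045 0.046]
top 250 13 [-0.899 -0.651]
top 260 16 [-0.906 -0.651]
top 270 14 [-0.905 -0.649]
top 280 13 [-0.903 -0.651]
top 290 13 [-0.908 -0.652]
top 300 12 [-0.908 -0.684]
top 310 18 [-0.902 -0.657]
top 320 11 [-0.901 -0.655]
top 330 14 [-0.906 -0.659]
top 340 13 [-0.907 -0.661]
top 350 11 [-0.91  -0.658]
top 360 16 [-0.903 -0.659]
top 370 15 [-0.909 -0.66 ]
top 380 12 [-0.907 -0.661]
top 390 14 [-0.905 -0.664]
orgB 111 [486.7  56.8  34.7] [524.3  80.8  77.2]
w -1 -1 90 0.0854
t -1 -1 52 0.0845
w -1 1 375 0.0867
w 1 -1 67 0.086
t 1 -1 55 0.0851
w 1 1 343 0.0868
```

View pics/w4.png

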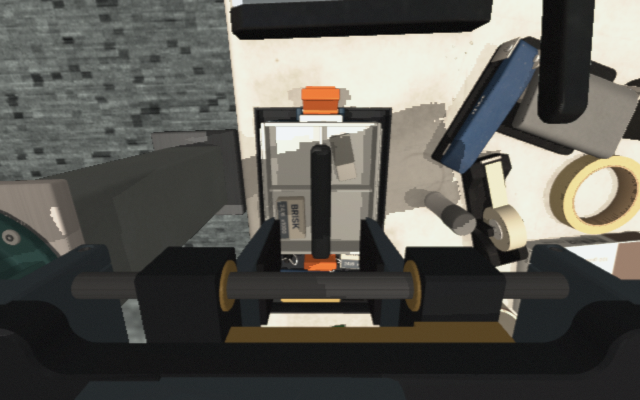

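The tray sits level (rim at 86 mm all round), with the eraser and the staple box inside and the handle at px (320,200). Catch A leans outward at px (320,98). I'm closing the fingers and moving outside catch A.

Call:
carry_out:
  moves:
    - {"dp": [20, 0, 0], "roll": 0}
    - {"dp": [40, 0.2, 0], "roll": 0}
    - {"dp": [40, 0.2, 0], "roll": 0}
    - {"dp": [28, 0, 0], "roll": 0}
    - {"dp": [0, 0, 0], "roll": 0}
    - {"dp": [0, 0, 30], "roll": 0}
    - {"dp": [0, 0, 50], "roll": 0}
    - {"dp": [0, 0, 40], "roll": 0}
    - {"dp": [0, 0, 18], "roll": 0}
    - {"dp": [0, 0, 9], "roll": 0}
    - {"dp": [0, 0, 0], "roll": 0}
  grip: 0

```text
t: 20.27
tool_pos: [0.514, 0.2873, 0.2497]
ee_rot: [3.141, -0.0, 1.539]
ft_force: [-0.1, 0.7, 0.0]
grip_width: 0.0005
grip_force: 0.0
```

Call:
carry_out:
  moves:
    - {"dp": [-3, 0, 0], "roll": 0}
    - {"dp": [-3, 0, 0], "roll": 0}
    - {"dp": [-3, 0, 0], "roll": 0}
    - {"dp": [-3, 0, 0], "roll": 0}
    - {"dp": [0, 0, 0], "roll": 0}

```text
t: 20.9
tool_pos: [0.5134, 0.275, 0.2493]
ee_rot: [3.141, -0.0, 1.539]
ft_force: [-0.4, 0.7, -0.6]
grip_width: 0.0003
grip_force: 0.2
```

Call:
carry_out:
  moves:
    - {"dp": [-2, 0, 0], "roll": 0}
    - {"dp": [-2, 0, 0], "roll": 0}
    - {"dp": [-2, 0, 0], "roll": 0}
    - {"dp": [-2, 0, 0], "roll": 0}
    - {"dp": [0, 0, 0], "roll": 0}

```text
t: 21.52
tool_pos: [0.5131, 0.267, 0.2492]
ee_rot: [-3.141, 0.0, 1.539]
ft_force: [-0.0, 0.3, -0.9]
grip_width: 0.0
grip_force: 0.0
```

Call:
carry_out:
  moves:
    - {"dp": [-1.5, 0, 0], "roll": 0}
    - {"dp": [-1.5, 0, 0], "roll": 0}
    - {"dp": [-1.5, 0, 0], "roll": 0}
    - {"dp": [0, 0, 0], "roll": 0}

```text
t: 22.02
tool_pos: [0.513, 0.2626, 0.2492]
ee_rot: [-3.142, 0.0, 1.539]
ft_force: [0.2, 0.2, 0.1]
grip_width: 0.0004
grip_force: 0.0
```

Call:
carry_out:
  moves:
    - {"dp": [-1, 0, 0], "roll": 0}
    - {"dp": [-1, 0, 0], "roll": 0}
    - {"dp": [0, 0, 0], "roll": 0}

```text
t: 22.4
tool_pos: [0.5129, 0.2606, 0.2492]
ee_rot: [-3.142, 0.0, 1.539]
ft_force: [0.1, -0.4, 0.6]
grip_width: 0.0001
grip_force: 0.1
```

Call:
carry_out:
  moves:
    - {"dp": [-1, 0, 0], "roll": 0}
    - {"dp": [-1, 0, 0], "roll": 0}
    - {"dp": [0, 0, 0], "roll": 0}

```text
t: 22.78
tool_pos: [0.5129, 0.2594, 0.2495]
ee_rot: [3.141, -0.002, 1.538]
ft_force: [-2.4, 10.9, -0.4]
grip_width: 0.0005
grip_force: 5.6
```

Call:
carry_out:
  moves:
    - {"dp": [-1, 0, 0], "roll": 0}
    - {"dp": [-0.5, 0, 0], "roll": 0}
    - {"dp": [0, 0, 0], "roll": 0}

```text
t: 23.15
tool_pos: [0.513, 0.2585, 0.2497]
ee_rot: [3.14, -0.003, 1.538]
ft_force: [-2.1, 18.9, 0.3]
grip_width: -0.0001
grip_force: 9.2
```

```bash
python3 - <<'E'
from h import *
o=observe();im,d=get_image('wrist');save('w5',im);print(o['tool_pos'],o['ft_force'])
E
```

```text
[0.51296393 0.25845246 0.24966817] [-2.08210352 18.93704934  0.33354211]
```

View pics/w5.png

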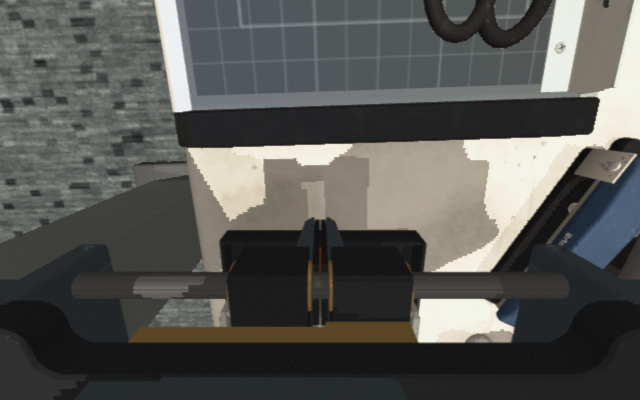

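The picture shows the closed fingers at the stop, px (320,240). The firm force at TCP +100 mm from the box middle matches a shut catch A. I'm backing off and crossing to catch B.

Call:
carry_out:
  moves:
    - {"dp": [4, 0, 0], "roll": 0}
    - {"dp": [8, 0, 0], "roll": 0}
    - {"dp": [0, 0, -25], "roll": 0}
    - {"dp": [0, 0, -50], "roll": 0}
    - {"dp": [0, 0, -45], "roll": 0}
    - {"dp": [-20, 0, 0], "roll": 0}
    - {"dp": [-45, 0, 0], "roll": 0}
    - {"dp": [-55, 0, 0], "roll": 0}
    - {"dp": [-55, 0, 0], "roll": 0}
    - {"dp": [-44, 0, 0], "roll": 0}
    - {"dp": [-20, 0, 0], "roll": 0}
    - {"dp": [0, 0, 0], "roll": 0}

```text
t: 24.7
tool_pos: [0.5051, 0.0291, 0.3683]
ee_rot: [-3.14, 0.0, 1.537]
ft_force: [0.5, -0.6, -0.1]
grip_width: 0.0
grip_force: 0.0
```

Call:
carry_out:
  moves:
    - {"dp": [0, 0, 0], "roll": 0}
    - {"dp": [0, 0, 25], "roll": 0}
    - {"dp": [0, 0, 45], "roll": 0}
    - {"dp": [0, 0, 30], "roll": 0}
    - {"dp": [0, 0, 14], "roll": 0}
    - {"dp": [0, 0, 6], "roll": 0}
    - {"dp": [0, 0, 0], "roll": 0}

```text
t: 25.58
tool_pos: [0.5058, 0.0306, 0.2497]
ee_rot: [3.141, -0.0, 1.539]
ft_force: [1.1, -0.6, 0.1]
grip_width: 0.0004
grip_force: 0.0
```

Call:
carry_out:
  moves:
    - {"dp": [3, 0, 0], "roll": 0}
    - {"dp": [3, 0, 0], "roll": 0}
    - {"dp": [3, 0, 0], "roll": 0}
    - {"dp": [3, 0, 0], "roll": 0}
    - {"dp": [0, 0, 0], "roll": 0}

```text
t: 26.2
tool_pos: [0.506, 0.0425, 0.2493]
ee_rot: [3.141, 0.0, 1.539]
ft_force: [-0.4, 0.3, 0.0]
grip_width: 0.0005
grip_force: 0.0
```

Expected stop is y ≈ 59.3.

Call:
carry_out:
  moves:
    - {"dp": [2, 0, 0], "roll": 0}
    - {"dp": [2, 0, 0], "roll": 0}
    - {"dp": [2, 0, 0], "roll": 0}
    - {"dp": [2, 0, 0], "roll": 0}
    - {"dp": [2, 0, 0], "roll": 0}
    - {"dp": [2, 0, 0], "roll": 0}
    - {"dp": [0, 0, 0], "roll": 0}

```text
t: 27.08
tool_pos: [0.5063, 0.0545, 0.2492]
ee_rot: [-3.142, -0.0, 1.539]
ft_force: [0.5, -0.6, -0.4]
grip_width: 0.0004
grip_force: 0.0
```

Call:
carry_out:
  moves:
    - {"dp": [1, 0, 0], "roll": 0}
    - {"dp": [1, 0, 0], "roll": 0}
    - {"dp": [1, 0, 0], "roll": 0}
    - {"dp": [0, 0, 0], "roll": 0}

```text
t: 27.58
tool_pos: [0.5064, 0.0574, 0.2492]
ee_rot: [3.142, 0.0, 1.539]
ft_force: [0.3, -1.0, -0.1]
grip_width: 0.0003
grip_force: 0.3
```

Call:
carry_out:
  moves:
    - {"dp": [1, 0, 0], "roll": 0}
    - {"dp": [1, 0, 0], "roll": 0}
    - {"dp": [0, 0, 0], "roll": 0}

```text
t: 27.95
tool_pos: [0.5065, 0.0586, 0.2494]
ee_rot: [-3.141, 0.002, 1.54]
ft_force: [-0.6, -16.8, 4.9]
grip_width: 0.0006
grip_force: 8.1
```

Call:
carry_out:
  moves:
    - {"dp": [-4, 0, 0], "roll": 0}
    - {"dp": [-8, 0, 0], "roll": 0}
    - {"dp": [0, 0, -25], "roll": 0}
    - {"dp": [0, 0, -50], "roll": 0}
    - {"dp": [0, 0, -50], "roll": 0}
    - {"dp": [0, 0, -50], "roll": 0}
    - {"dp": [0, 0, -50], "roll": 0}
    - {"dp": [0, 0, -25], "roll": 0}
    - {"dp": [0, 0, 0], "roll": 0}
    - {"dp": [0, 0, 0], "roll": 0}

```text
t: 29.2
tool_pos: [0.5058, 0.0472, 0.498]
ee_rot: [-3.14, 0.0, 1.539]
ft_force: [-0.5, -0.3, -0.0]
grip_width: 0.0002
grip_force: 0.0
```

```bash
python3 - <<'E'
from h import *
o=observe();im,d=get_image('wrist');t,dt=get_image('scene');print(o['tool_pos'])
h=np.vstack([cv2.resize(im[0:260,200:460],(560,560//1)),])
a=cv2.resize(im[0:240,200:440],(400,400),interpolation=cv2.INTER_CUBIC);b=cv2.resize(t[165:255,165:255],(400,400),interpolation=cv2.INTER_CUBIC)
save('fin',np.hstack([a,b]))
for n,I,D,C in(('w',im,d,cam('wrist',o)),('s',t,dt,cam('scene'))):
    P=cloud(C,D);g=cv2.cvtColor(I,cv2.COLOR_RGB2HSV)
    org=(g[...,0]<18)&(g[...,1]>170)&(D>.05)&(P[...,2]>.045)&(P[...,2]<.09)&(abs(P[...,0]-.51)<.05)
    for s,e in((1,.2406),(-1,.0785)):
        m=org&(s*(P[...,1]-.1593)>.05)&(s*(P[...,1]-.1593)<.13)
        if m.sum():X=(P[m]-[.5094,.1593,0])*1000;print(n,s,m.sum(),'y',np.percentile(X[:,1],[5,50,95]).round(1),'z',np.percentile(X[:,2],[5,50,95]).round(1))
E
```

```text
[0.50578647 0.04719657 0.49799649]
w 1 139 y [75.  81.2 83.9] z [71.8 73.4 74.7]
w -1 258 y [-86.4 -79.7 -74. ] z [71.7 73.2 74.6]
s -1 126 y [-86.4 -83.2 -76.7] z [46.1 61.6 72.3]
```

View pics/fin.png

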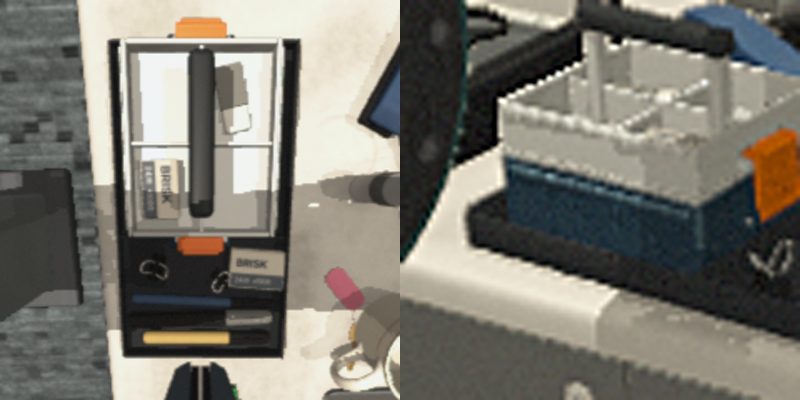

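The picture shows the tray flush on the box. Both catches stand upright with their lips over the ledges, at (200,28) and (200,245), and the eraser and the staple box are inside. I'm handing the job in.

```bash
python3 -c "
from cell import *
print(job_done())"
```

```text
the job is handed in; nothing more can be done
None
```

The job is handed in: the tray is fully down on the bottom box, both catches are shut, the eraser and the staple box are still in the tray, and the arm is clear (the hand-in gave no verdict).

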